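# Load the casting cassette and lift it out by its side catches

## Robot

A 6-joint arm with a two-finger parallel gripper is mounted at the origin on the work surface. World frame = base frame: x ahead of the robot, y to its left, z up, the work surface at z = 0. Lengths are in m, angles in rad, forces in N, time in s.
With the tool pointing down it reaches from about 0.25 to 0.725 m from the base axis. Payload 4 kg.
Tool frame: the origin (TCP) lies on the front face of the gripper's body, between the roots of the fingers; the fingertips stand 73 mm ahead of it and the grasp point (between the pads) lies 54 mm ahead of it; z points along the fingers, y is the line along which they close (so a half turn about z gives the same grasp; the last joint's range is limited). The gripper opens to 85 mm and grips with 20 to 120 N. Pads are 22 mm wide; open, the fingers measure 114 mm over their backs; the gripper's body (76 mm by 85 mm) begins 54 mm behind the grasp point. The pads swing forward as they close: fully open they stand 13 mm farther back than shut.
Start: joints at [1.105, 0.241, 0.005, 1.335, 0, 1.571], TCP at [0.225, 0.447, 0.304] pointing down, gripper open.
Joint ranges: [-2.72, 2.72], [-1.05, 1.87], [-1.09, 1.28], [-1.99, 2.15], [-1.42, 1.44], [-3.14, 3.14]. Speed limits (rad/s): [2.79, 2.79, 3.14, 3.14, 3.14, 3.14].

## Interface

Orientations are given as a unit quaternion [x, y, z, w].
In Python, from workcell import bot gives the robot as it stands. The module is installed in compiled form; this text tells all that it offers.
- The arm moves only by the tool step_arm, never from a script. Its argument "rows" is a list of rows, each a list of 2 entries, a list of its own where there are three numbers: the shift along the tool's x, y, z in mm, then the turn about the tool's z in degrees. A call has 1 to 12 rows; each row is the pose to reach, as a shift and turn from the pose commanded when the call began, along the tool's axes at that moment; what a row does not reach only later rows make up. A row lasts 1/8 s, in which the tool goes at most 62.5 mm and 10.7 degrees, less where a joint would pass 70% of its speed; a pose out of reach is approached as far as the arm can. A call with a gripper value outside its range is refused whole. "claw" is the gripper's target within -1 to 1 (shut at 1, half-way at 0, fully open at -1), set as the call begins (left out, the last holds). The fingers move at their own pace and stop on an object; the grip force is fixed at half the most. Time passes only in rows, so rows that repeat a pose let the fingers close. It gives the time, the measured TCP pose, the force, the opening and the grip force at its end, in the units of the state.
- bot.get_obs(): the state, without advancing time (a new reading comes with each control period).
- bot.camera(name): name is "side" or "top" or "wrist"; returns (picture, depth): 384x512x3 uint8, red, green, blue; 384x512 float32, m along the optical axis (not along the pixel's ray), 0 where there is no reading.
- bot.camera_params(name): a dict with "fx", "fy", "cx", "cy" (pixels), "pose" (4x4, takes a point from camera to world coordinates). Camera axes: x right, y up, looking along -z (the intrinsics and any distortion apply to the point x, -y, -z); pixel columns grow to the right and rows downward; lengths in m; the calibration is good to about 2 mm. A picture is of the moment at which its call begins: read the wrist's pose just before it. camera_params takes no time and is no camera call; for the wrist camera it gives the pose at the moment of the call.
- bot.job_done(): hands the job in; it is judged then, once.
Trained networks look in the newest picture that a camera, given by its name, has taken for a name from the list of things; names that differ only in an ending like _2 or _b are one class to them, and where a whole thing is asked for, a point or a joint stands for the part that bears it (a point fixed in the world has none). Each returns a list of dicts, best first, with "score" (0 to 1); they miss things now and then, are a little off and sometimes report something else, mostly with a low value. They report only what shows in the picture. A call takes as long as a camera call.
- bot.trace(target, camera): "pixels" (384x512 bool, what is visible of it) and "uv" ([column, row] in pixels, amid what is visible of it).
The state is a dict: "clock": time; "joint_pos": joint angles; "joint_vel": joint speeds; "tau": joint torques, N m; "eef_pos": TCP position; "tool_rot": TCP orientation; "ft_force": force on the tool from outside, world axes, zero at the start; "ft_torque": the same for the moment, N m; "grip_width": finger opening in m; "grasp_force": force on a finger pad.
Only numpy, scipy, OpenCV 4.12 (cv2) and the standard library are available. Lean on these libraries where they do the work, as an engineer would, in place of code of your own. Each camera call takes 0.05 s, during which the arm holds its last target. There are 200 camera calls.

## Task

Stand the cream cast rook that stands alone on the table upright in the empty pocket of the blue cassette while the cassette is still clipped in its dock, and let go of it. Then pinch the cassette's two orange side catches together and lift the cassette out of the dock, level, with both rooks still standing in their pockets, until it is about 15 cm above where it sat (at least 10 cm), and finish there, still holding it steady by the pinched catches. Leave the mould half, the tin and the scraper where they are.

Things in the scene. Friction and masses are not known exactly. Their poses are not given: they have to be found in the camera images.
- rook_mid (a point): centre (half-way up) of the loose cream resin chess rook standing on the table: 58 mm tall, round; foot 30 mm in diameter and 10 mm high, waist 23 mm in diameter, crown (battlement) 28 mm in diameter from 40 to 58 mm above the underside, the best place to grip. This point is 29 mm above its underside; z is up its axis. About 35 g.
- pocket (a point): centre of the floor of the empty round pocket in the cassette: 36 mm in diameter, 10 mm deep, with a small chamfer; it takes a rook's foot. It moves with the cassette, is 54 mm from the cassette's middle along the cassette's +x, and lies 14 mm above the table while the cassette is docked. Axes as the cassette's.
- rook2_mid (a point): centre (29 mm above its underside) of a second, identical rook that already stands in the cassette's other pocket.
- full_pocket (a point): centre of the floor of the other pocket, already holding the second rook: 54 mm from the cassette's middle along its -x; same size as the empty one.
- cassette: blue plastic carrier plate 164 (x) x 56 (y) x 14 mm with a pocket at either end and, in the middle, a grey column 26 (x) x 28 (y) mm whose top is 84 mm above the plate's underside. On the column's +y and -y sides stand the two orange catches. Origin: centre of the plate's underside, 10 mm above the table while docked; x along its length, y across it through both catches. About 0.2 kg.
- pinch (a point): the point midway between the two catches at a good height to pinch them, 62 mm above the cassette's underside; pinch along the cassette's y. Axes as the cassette's.
- catch_a (a joint): orange paddle on the +y side, 24 mm wide, from 15 to 77 mm above the cassette's underside; a tooth at its foot hooks 4 mm under the dock's keeper. Value in m: 0 = sprung out, latched (54 mm over both catches); 0.007 = pressed in to its stop (40 mm over both). Both must go in by over 5 mm and stay in while lifting. Spring 2.3 N at rest, 5.4 N fully in.
- catch_b (a joint): the same on the -y side; grows as it is pressed inwards, towards +y.
- dock: dark steel dock screwed to the table: base 190 (x) x 104 (y) x 10 mm with low aluminium guide walls to 22 mm above the table around the cassette (1.2 mm play) and, beside each catch, a keeper 28 mm wide (x), 30 to 44 mm from the middle (y), reaching 35 mm above the table. Origin: centre of its underside, on the table; axes as the docked cassette's.
- mould: bystander: off-white mould half lying on the table, 110 (x) x 80 (y) x 28 mm, 0.4 kg; origin at the centre of its underside.
- tin_mid (a point): bystander: low brass tin of set resin, 52 mm in diameter, 30 mm high; this point is its centre, 15 mm up.
- scraper: bystander: wooden-handled scraper lying flat, about 180 mm long (along its x) and 19 mm wide and 17 mm high; origin on the table, 1 mm from half-way along it.

How it is judged:
By the outcome, as a careful person would: the job done as asked, in the order asked, and still so for the second after the job is handed in, while the arm keeps its last pose, push and grip.
It also fails if it takes over 48 s, if anything falls off the work surface, if the arm or the gripper's body presses on something with over 40 N, if the wrist force passes 120 N, or if a joint passes its speed limit or range.

## Working session

There is one attempt and no reset: what is moved stays moved. The work goes in short steps, Python scripts to look and compute and a tool call to move; the robot and the scene stay as the last step left them, time stands still between calls to the robot, and variables do not carry over. Pictures are saved under pics/ and viewed, at most 10 in all, crops included, and the job is handed in when it is done.

Besides the shell and the picture viewer there is one more tool, called after "Call:" as name([rows], argument=value, ...), one row to a line, values as JSON. step_arm: Moves the arm, as the interface text tells. Its arguments: {"type":"object","properties":{"rows":{"type":"array"},"claw":{"type":"number"}},"required":["rows"]}

```bash
mkdir -p pics; cat > h.py <<'E'
import numpy as np, cv2
from workcell import bot
def cloud(cam):
    P=bot.camera_params(cam); im,d=bot.camera(cam)
    v,u=np.mgrid[:384,:512]
    X=np.stack([(u-P['cx'])/P['fx']*d,-(v-P['cy'])/P['fy']*d,-d],-1)
    W=X@P['pose'][:3,:3].T+P['pose'][:3,3]; W[d==0]=np.nan
    return im,W
def save(n,im): cv2.imwrite('pics/'+n,im[...,::-1])
E
python3 - <<'E'
from h import *
ims=[]
for c in ('top','side'):
    im,W=cloud(c); ims.append(im)
    print(c,np.round(bot.camera_params(c)['pose'][:3,3],3), [k for k in bot.camera_params(c)])
    for t in ('rook_mid','cassette','catch_a','dock','mould','tin_mid','scraper'):
        for r in bot.trace(t,c)[:3]:
            p=W[r['pixels']]; p=p[~np.isnan(p[:,0])]
            if len(p): print(t,round(r['score'],2),np.round(r['uv']),len(p),np.round(np.median(p,0),3),'max z',np.round(np.percentile(p[:,2],[2,98]),3))
save('a.png',np.hstack(ims)[:, :] if 0 else cv2.resize(np.vstack(ims),(512,600))); save('top.png',ims[0])
print(bot.get_obs()['clock'])
E
```

```text
top [0.535 0.076 0.882] ['fx', 'fy', 'cx', 'cy', 'pose']
rook_mid 0.75 [383. 181.] 220 [ 0.632 -0.241  0.05 ] max z [-0.002  0.059]
cassette 0.92 [268. 200.] 1452 [0.587 0.04  0.023] max z [0.011 0.094]
catch_a 0.62 [133. 203.] 1534 [0.589 0.373 0.027] max z [0.011 0.03 ]
catch_a 0.56 [277. 208.] 39 [0.574 0.019 0.086] max z [0.028 0.088]
catch_a 0.46 [262. 196.] 22 [0.599 0.06  0.086] max z [0.073 0.088]
dock 0.81 [275. 211.] 1574 [0.586 0.041 0.01 ] max z [0.006 0.035]
mould 0.9 [132. 203.] 1524 [0.59  0.372 0.027] max z [0.008 0.03 ]
mould 0.38 [277. 128.] 447 [0.781 0.006 0.014] max z [-0.001  0.018]
tin_mid 0.63 [371. 243.] 451 [ 0.491 -0.211  0.03 ] max z [0.004 0.033]
scraper 0.88 [279. 124.] 414 [0.787 0.007 0.014] max z [0.007 0.018]
side [ 0.095 -0.579  0.964] ['fx', 'fy', 'cx', 'cy', 'pose']
rook_mid 0.77 [354. 281.] 290 [ 0.628 -0.248  0.041] max z [-0.     0.059]
cassette 0.79 [265. 212.] 1197 [0.583 0.032 0.024] max z [0.009 0.095]
catch_a 0.47 [263. 210.] 146 [0.572 0.02  0.063] max z [0.034 0.088]
dock 0.85 [262. 225.] 1101 [0.569 0.014 0.011] max z [0.003 0.036]
mould 0.68 [196. 144.] 912 [0.585 0.367 0.028] max z [0.001 0.032]
mould 0.53 [354. 278.] 292 [ 0.628 -0.248  0.038] max z [-0.001  0.059]
tin_mid 0.77 [295. 304.] 524 [ 0.487 -0.217  0.03 ] max z [0.004 0.034]
scraper 0.93 [326. 189.] 313 [0.783 0.005 0.014] max z [0.006 0.019]
0.8
```

View pics/a.png

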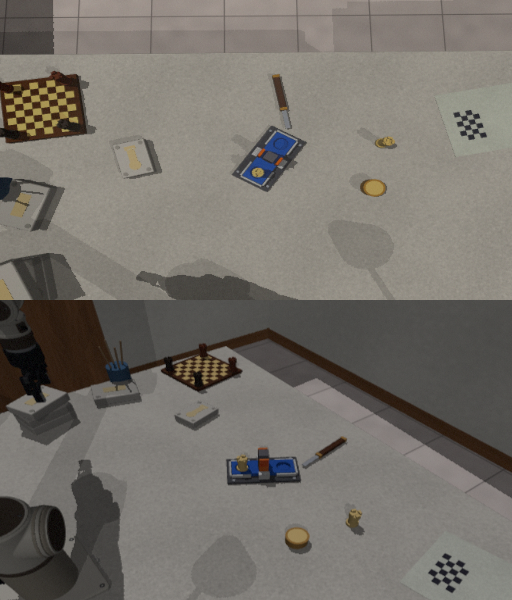

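```bash
cat >> h.py <<'E'
from scipy.spatial.transform import Rotation as R
def tool():
    o=bot.get_obs(); return np.array(o['eef_pos']),R.from_quat(o['tool_rot']).as_matrix(),o
E
python3 - <<'E'
from h import *
p,M,o=tool(); print(p,M.round(3),o['clock'],o['joint_pos'])
P=bot.camera_params('wrist')['pose']; print('cam in tool',(M.T@(P[:3,3]-p)).round(4),(M.T@P[:3,:3]).round(3))
for c in ('top','side'):
    im,W=cloud(c)
    r=bot.trace('cassette',c)[0]['pixels']&~np.isnan(W[...,0])
    hs=cv2.cvtColor(im,cv2.COLOR_RGB2HSV)
    b=r&(hs[...,0]>95)&(hs[...,0]<130)&(hs[...,1]>120)&(abs(W[...,2]-.024)<.006)
    q=W[b][:,:2].astype(np.float32); rect=cv2.minAreaRect(q*1000); print(c,b.sum(),rect)
    col=~np.isnan(W[...,0])&(W[...,2]>.082)&(np.hypot(W[...,0]-.587,W[...,1]-.04)<.06); print('col',col.sum(),W[col].mean(0))
    k=~np.isnan(W[...,0])&(W[...,2]>.045)&(np.hypot(W[...,0]-.63,W[...,1]+.245)<.04); print('rook',k.sum(),W[k].mean(0),W[k].max(0),W[k].min(0))
E
```

```text
[0.22456826 0.4467393  0.30391192] [[-0.893  0.449  0.   ]
 [ 0.449  0.893  0.   ]
 [-0.     0.    -1.   ]] 0.8 [ 1.10501146e+00  2.40585943e-01  4.99588491e-03  1.33517061e+00
 -1.48199281e-05  1.57076440e+00]
cam in tool [ 0.0675  0.0005 -0.0695] [[-0.001  0.964  0.266]
 [ 1.     0.     0.001]
 [ 0.001  0.266 -0.964]]
top 887 ((587.1085815429688, 39.896366119384766), (55.770084381103516, 163.44667053222656), 57.283546447753906)
col 200 [0.58698544 0.04032994 0.090889  ]
rook 123 [ 0.63313801 -0.24565937  0.05367001] [ 0.6468692  -0.23318434  0.06007746] [ 0.61988622 -0.26003786  0.04619108]
side 606 ((587.7938232421875, 42.182674407958984), (62.7419319152832, 161.45492553710938), 56.878761291503906)
col 165 [0.58517962 0.03871323 0.09066748]
rook 133 [ 0.6325401  -0.24562142  0.05423764] [ 0.64791178 -0.23127433  0.06176793] [ 0.62006663 -0.25885951  0.0450546 ]
```

Call:
step_arm([
  [[-25, -10, 0], 1],
  [[-75, -30, 0], 3],
  [[-130, -51, 0], 5],
  [[-185, -73, 0], 6.1],
  [[-240, -95, 0], 6.1],
  [[-295, -117, 0], 6.1],
  [[-350, -139, 0], 6.1],
  [[-405, -160, 0], 6.1],
  [[-455, -180, 0], 6.1],
  [[-490, -194, 0], 6.1],
  [[-506, -200.5, 0], 6.1],
  [[-506, -200.5, 0], 6.1],
], claw=-1)

```text
clock: 2.5
eef_pos: [0.5868, 0.0399, 0.3034]
tool_rot: [0.283, 0.959, 0.0, -0.0]
ft_force: [-0.1, 1.0, -0.6]
grip_width: 0.0852
grasp_force: 0.0
```

```bash
python3 - <<'E'
from h import *
p,M,o=tool(); print(p,M.round(3),o['clock'])
im,W=cloud('wrist'); save('w1.png',im)
hs=cv2.cvtColor(im,cv2.COLOR_RGB2HSV); ok=~np.isnan(W[...,0])
b=ok&(hs[...,0]>95)&(hs[...,0]<130)&(hs[...,1]>120)&(abs(W[...,2]-.024)<.006)
print(b.sum(),cv2.minAreaRect((W[b][:,:2]*1000).astype(np.float32)), W[b].mean(0))
col=ok&(W[...,2]>.082)&(np.hypot(W[...,0]-.587,W[...,1]-.04)<.06); print('col',col.sum(),W[col].mean(0),cv2.minAreaRect((W[col][:,:2]*1000).astype(np.float32)))
f=ok&(abs(W[...,2]-.014)<.004)&(np.hypot(W[...,0]-.632,W[...,1]-.011)<.022)
print('pocket floor',f.sum(),cv2.minEnclosingCircle((W[f][:,:2]*1000).astype(np.float32)),W[f].mean(0))
E
```

```text
[0.58678674 0.03985557 0.30343802] [[-0.84   0.543 -0.001]
 [ 0.543  0.84   0.   ]
 [ 0.001 -0.    -1.   ]] 2.5
3904 ((588.6105346679688, 40.72816467285156), (56.02321243286133, 163.79476928710938), 57.21833801269531) [0.58087406 0.04566893 0.02331179]
col 32607 [0.57784786 0.04584375 0.29426567] ((583.3616943359375, 42.422882080078125), (119.96564483642578, 34.669342041015625), 56.33761978149414)
pocket floor 619 ((634.7550048828125, 11.266292572021484), 17.688091278076172) [0.63538234 0.01090104 0.01349853]
```

View pics/w1.png

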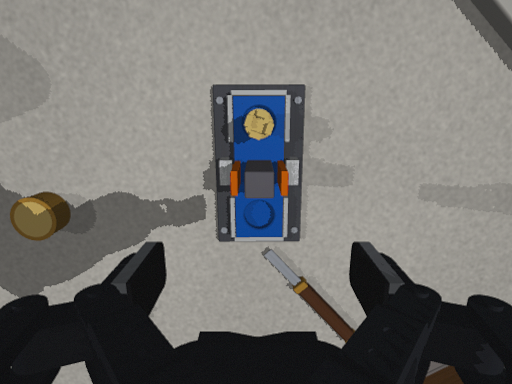

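Call:
step_arm([
  [[-15, -17, 2], 0],
  [[-50, -55, 7], 0],
  [[-90, -100, 14], 0],
  [[-130, -144, 21], 0],
  [[-165, -183, 28], 0],
  [[-188, -208, 33], 0],
  [[-194, -215, 33], 0],
  [[-194, -215, 33], 0],
])

```text
clock: 3.55
eef_pos: [0.6333, -0.2442, 0.2711]
tool_rot: [0.282, 0.959, 0.0, -0.0]
ft_force: [-0.9, 1.2, -0.3]
grip_width: 0.0854
grasp_force: 0.0
```

```bash
python3 - <<'E'
from h import *
p,M,o=tool(); print(p,M.round(3),o['clock'],o['joint_pos'])
im,W=cloud('wrist'); save('w2.png',im); ok=~np.isnan(W[...,0])
k=ok&(W[...,2]>.045)&(W[...,2]<.07)&(np.hypot(W[...,0]-.633,W[...,1]+.2456)<.03)
t=k&(W[...,2]>.055)
print(k.sum(),W[k].max(0),W[k].min(0),cv2.minEnclosingCircle((W[k][:,:2]*1000).astype(np.float32)),cv2.minEnclosingCircle((W[t][:,:2]*1000).astype(np.float32)),W[t].mean(0))
c=np.array([.633,-.2456,.2]);
E
```

```text
[ 0.63328939 -0.24419894  0.27113722] [[-0.841  0.541 -0.   ]
 [ 0.541  0.841  0.001]
 [ 0.     0.001 -1.   ]] 3.55 [-3.68243296e-01  6.26228707e-01  5.11250987e-01  1.45615827e+00
  6.12904124e-04  2.03011806e-01]
703 [ 0.64957737 -0.23160409  0.05941617] [ 0.62069257 -0.25945508  0.04501789] ((635.135009765625, -245.84664916992188), 14.512191772460938) ((635.2022094726562, -245.2845916748047), 14.400884628295898) [ 0.63497454 -0.24560321  0.05732582]
```

Call:
step_arm([
  [[-1.5, -0.7, 20], 0],
  [[-1.5, -0.7, 60], 0],
  [[-1.5, -0.7, 105], 0],
  [[-1.5, -0.7, 145], 0],
  [[-1.5, -0.7, 165], 0],
  [[-1.5, -0.7, 170], 0],
  [[-1.5, -0.7, 170], 0],
  [[-1.5, -0.7, 170], 0],
])

```text
clock: 4.6
eef_pos: [0.6352, -0.2467, 0.1029]
tool_rot: [0.282, 0.959, -0.0, 0.002]
ft_force: [0.3, 1.0, -0.3]
grip_width: 0.0853
grasp_force: 0.0
```

Call:
step_arm([
  [[0, 0, 0], 0],
  [[0, 0, 0], 0],
  [[0, 0, 0], 0],
  [[0, 0, 0], 0],
  [[0, 0, 0], 0],
  [[0, 0, 0], 0],
  [[0, 0, 0], 0],
  [[0, 0, 0], 0],
], claw=1)

```text
clock: 5.6
eef_pos: [0.6343, -0.247, 0.1012]
tool_rot: [0.282, 0.959, -0.0, 0.0]
ft_force: [-1.4, 0.2, 4.0]
grip_width: 0.026
grasp_force: 58.8
```

Call:
step_arm([
  [[0, 0, -8], 0],
  [[0, 0, -30], 0],
  [[0, 0, -65], 0],
  [[0, 0, -95], 0],
  [[0, 0, -110], 0],
  [[0, 0, -110], 0],
  [[0, 0, -110], 0],
])

```text
clock: 6.48
eef_pos: [0.6335, -0.2466, 0.2091]
tool_rot: [0.282, 0.959, 0.0, -0.001]
ft_force: [0.4, -0.5, -0.5]
grip_width: 0.0263
grasp_force: 58.9
```

```bash
python3 - <<'E'
from h import *
p,M,o=tool(); print(p,o['clock'],o['grip_width'],M.round(3))
im,W=cloud('wrist'); save('w3.png',im)
im,W=cloud('side');r=bot.trace('rook_mid','side')
for q in r: print(q['score'],q['uv'],np.nanpercentile(W[q['pixels']],[2,50,98],axis=0).round(3))
save('s3.png',cv2.resize(im[200:340,270:450],(720,560)))
d=np.array([.6335,.0112,0])-[p[0],p[1],0]; print('to pocket',(M.T@d*1000).round(1))
E
```

```text
[ 0.63346796 -0.24658261  0.20914622] 6.475 0.026266510701118344 [[-0.841  0.541 -0.003]
 [ 0.541  0.841  0.001]
 [ 0.003 -0.001 -1.   ]]
0.54 [356.6, 257.2] [[ 0.616 -0.258  0.108]
 [ 0.622 -0.243  0.124]
 [ 0.634 -0.229  0.169]]
0.5 [261.9, 219.6] [[ 0.489 -0.042  0.001]
 [ 0.57   0.016  0.011]
 [ 0.678  0.119  0.035]]
to pocket [139.6 216.7   0.3]
```

View pics/w3.png

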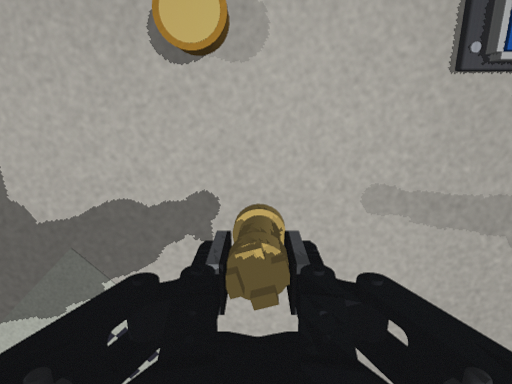

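View pics/s3.png

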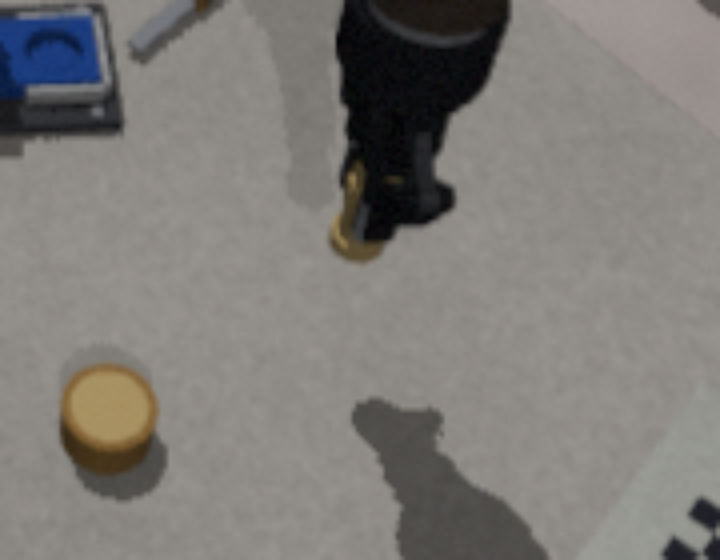

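```bash
cat >> h.py <<'E'
def held(ret=False):
    p,M,o=tool(); im,W=cloud('wrist'); T=(W-p)@M*1000
    hs=cv2.cvtColor(im,cv2.COLOR_RGB2HSV)
    k=~np.isnan(T[...,0])&(abs(T[...,0])<30)&(abs(T[...,1])<18)&(T[...,2]>25)&(T[...,2]<125)&(hs[...,0]>12)&(hs[...,0]<32)&(hs[...,1]>70)
    Q=T[k]
    for z in range(35,120,5):
        s=Q[abs(Q[:,2]-z)<2.5]
        if len(s)>4: print(z,len(s),'x',np.percentile(s[:,0],[3,97]).round(1),'y',np.percentile(s[:,1],[3,97]).round(1))
    return Q
E
python3 - <<'E'
from h import *
held()
E
```

```text
40 52 x [-8.6 11.2] y [-12.8  12.7]
45 1764 x [-12.2  13.2] y [-12.   12.3]
50 1631 x [-9.9 13.4] y [-11.3  10.6]
55 273 x [ 5.3 13.9] y [-11.9  12.6]
60 188 x [ 5.1 13.8] y [-11.9  12.7]
70 117 x [ 5.5 11.4] y [-7.2 12.4]
75 153 x [ 4.4 11.4] y [-8.3 11.9]
80 143 x [ 4.2 11.4] y [-8.6 11.1]
85 117 x [ 4.1 11.3] y [-8.9 11.5]
90 570 x [-3.  14.1] y [-12.7  14.7]
95 165 x [ 0.9 14.8] y [-12.8  13.7]
100 57 x [ 7.6 14.7] y [-11.   12.6]
```

Call:
step_arm([
  [[10, 15, 0], 0],
  [[34, 53, 0], 0],
  [[62, 96, 0], 0],
  [[90, 140, 0], 0],
  [[117, 181, 0], 0],
  [[134, 208, 0], 0],
  [[139.6, 216.7, 0], 0],
  [[139.6, 216.7, 10], 0],
  [[139.6, 216.7, 35], 0],
  [[139.6, 216.7, 55], 0],
  [[139.6, 216.7, 60], 0],
  [[139.6, 216.7, 60], 0],
])

```text
clock: 8.18
eef_pos: [0.634, 0.0098, 0.1505]
tool_rot: [0.283, 0.959, -0.0, -0.0]
ft_force: [0.4, -0.1, -0.2]
grip_width: 0.0261
grasp_force: 59.0
```

```bash
python3 - <<'E'
from h import *
p,M,o=tool(); print(p,o['clock'],o['grip_width'])
im,W=cloud('wrist'); save('w4.png',im)
for n,d in (('pocket',[.6335,.0112,0]),):
    print((M.T@(np.array(d)-[p[0],p[1],0])*1000).round(1), np.degrees(np.arctan2(M[1,1],M[0,1])))
ok=~np.isnan(W[...,0]); hs=cv2.cvtColor(im,cv2.COLOR_RGB2HSV)
b=ok&(hs[...,0]>95)&(hs[...,0]<130)&(hs[...,1]>120)&(abs(W[...,2]-.024)<.006)
T=(W-p)@M*1000; print(b.sum(),'blue tool y range',np.percentile(T[b],[1,99],axis=0).round(1))
E
```

```text
[0.63395482 0.0098043  0.15045158] 8.175 0.026073935161909735
[1.1 0.9 0. ] 57.123467570498796
9818 blue tool y range [[-10.  -26.1 125.5]
 [125.3  29.2 129. ]]
```

View pics/w4.png

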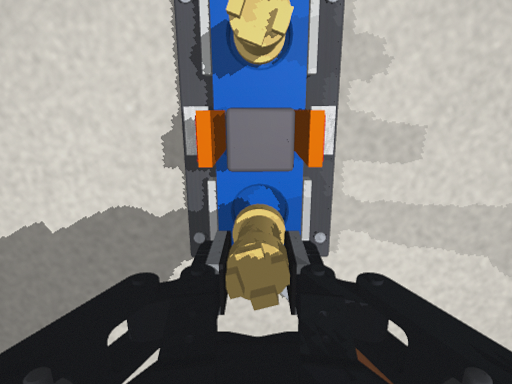

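Call:
step_arm([
  [[0.9, 0.7, 5], 0],
  [[0.9, 0.7, 15], 0],
  [[0.9, 0.7, 25], 0],
  [[0.9, 0.7, 31], 0],
  [[0.9, 0.7, 34], 0],
  [[0.9, 0.7, 34], 0],
  [[0.9, 0.7, 34], 0],
])

```text
clock: 9.1
eef_pos: [0.634, 0.012, 0.1172]
tool_rot: [0.282, 0.959, 0.0, 0.0]
ft_force: [0.5, -0.6, -0.2]
grip_width: 0.0262
grasp_force: 59.0
```

```bash
python3 - <<'E'
from h import *
p,M,o=tool(); print(p,o['clock'],o['ft_force'],o['grip_width'])
held()
E
```

```text
[0.63401338 0.01197768 0.11722032] 9.1 [ 0.52333029 -0.62689587 -0.2340961 ] 0.02623619381055249
40 57 x [-11.1  10.1] y [-12.8  13.1]
45 1767 x [-12.2  13.2] y [-12.   12.3]
50 1637 x [-10.   13.5] y [-11.3  10.6]
55 260 x [ 5.5 13.8] y [-11.9  12.5]
60 186 x [ 5.1 13.9] y [-11.8  12.9]
70 118 x [ 5.9 11.4] y [-6.9 13.5]
75 154 x [ 4.8 11.4] y [-8.4 11.5]
80 135 x [ 3.8 11.4] y [-8.7 11.5]
85 124 x [ 4.4 11.3] y [-9. 11.]
90 583 x [-3.1 14.1] y [-12.7  14.7]
95 158 x [ 0.2 14.8] y [-12.5  13.9]
100 65 x [ 8.2 14.8] y [-10.3  12.2]
```

Call:
step_arm([
  [[0, 0, 1], 0],
  [[0, 0, 2], 0],
  [[0, 0, 2], 0],
  [[0, 0, 2], 0],
])

```text
clock: 9.65
eef_pos: [0.6339, 0.012, 0.1152]
tool_rot: [0.282, 0.959, 0.0, 0.0]
ft_force: [-0.6, 0.3, 1.7]
grip_width: 0.0259
grasp_force: 59.2
```

Call:
step_arm([
  [[0, 0, 0], 0],
  [[0, 0, 0], 0],
  [[0, 0, 0], 0],
  [[0, 0, 0], 0],
  [[0, 0, 0], 0],
  [[0, 0, 0], 0],
], claw=-1)

```text
clock: 10.4
eef_pos: [0.6338, 0.012, 0.1149]
tool_rot: [0.282, 0.959, -0.0, 0.0]
ft_force: [-0.2, -0.3, -0.2]
grip_width: 0.0852
grasp_force: 0.0
```

Call:
step_arm([
  [[0, 0, -5], 0],
  [[0, 0, -30], 0],
  [[0, 0, -70], 0],
  [[0, 0, -110], 0],
  [[25, 0, -135], 0],
  [[50, 0, -140], 0],
  [[54, 0, -140], 0],
  [[54, 0, -140], 0],
])

```text
clock: 11.4
eef_pos: [0.5885, 0.0412, 0.255]
tool_rot: [0.282, 0.959, -0.0, 0.0]
ft_force: [0.3, -0.4, -0.3]
grip_width: 0.0858
grasp_force: 0.0
```

```bash
python3 - <<'E'
from h import *
p,M,o=tool(); print(p,o['clock'],o['grip_width'],np.degrees(np.arctan2(M[1,1],M[0,1])))
im,W=cloud('wrist'); save('w5.png',im); T=(W-p)@M*1000
ok=~np.isnan(W[...,0]); hs=cv2.cvtColor(im,cv2.COLOR_RGB2HSV)
near=ok&(np.hypot(W[...,0]-.5875,W[...,1]-.04)<.1)&(W[...,2]<.11)
H=hs[...,0]
org=near&(H>4)&(H<16)&(hs[...,1]>200)&(abs(W[...,2]-.087)<.004)
print('orange top',org.sum(),np.percentile(T[org],[1,50,99],axis=0).round(1),cv2.minAreaRect((W[org][:,:2]*1000).astype(np.float32)))
col=near&(abs(W[...,2]-.094)<.003); print('col',col.sum(),cv2.minAreaRect((W[col][:,:2]*1000).astype(np.float32)),W[col].mean(0),T[col].mean(0))
for n,s in (('new',1),('old',-1)):
    c=np.array([.5875,.0403])+s*.054*np.array([.841,-.541])
    k=ok&(np.hypot(W[...,0]-c[0],W[...,1]-c[1])<.025)&(W[...,2]>.066)&(W[...,2]<.09)
    print(n,k.sum(),cv2.minEnclosingCircle((W[k][:,:2]*1000).astype(np.float32)),np.percentile(W[k][:,2],[2,50,98]).round(4))
E
```

```text
[0.58845793 0.04120188 0.25497787] 11.4 0.08578206516771886 57.22841722181328
orange top 467 [[-11.6 -27.6 167.2]
 [  0.6 -21.3 168.6]
 [ 12.1  26.5 171.6]] ((588.1435546875, 40.794063568115234), (54.544620513916016, 24.207836151123047), 57.280181884765625)
col 1128 ((588.0974731445312, 40.95350646972656), (27.610254287719727, 25.589200973510742), 57.843257904052734) [0.58777237 0.04138247 0.09330106] [  0.74999734  -0.22107931 161.67647819]
new 456 ((634.8995971679688, 13.24405574798584), 14.475184440612793) [0.0661 0.071  0.0725]
old 536 ((543.0807495117188, 70.39698028564453), 14.433923721313477) [0.0661 0.0712 0.0727]
```

View pics/w5.png

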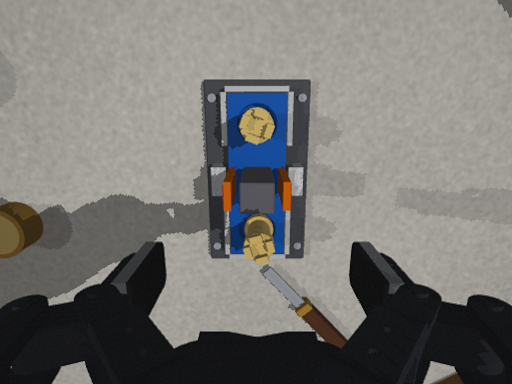

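Call:
step_arm([
  [[0.6, -0.3, 20], 0],
  [[0.6, -0.3, 55], 0],
  [[0.6, -0.3, 90], 0],
  [[0.6, -0.3, 115], 0],
  [[0.6, -0.3, 128], 0],
  [[0.6, -0.3, 131], 0],
  [[0.6, -0.3, 131], 0],
  [[0.6, -0.3, 131], 0],
])

```text
clock: 12.45
eef_pos: [0.5885, 0.0413, 0.1251]
tool_rot: [0.282, 0.959, 0.0, 0.001]
ft_force: [1.1, 0.1, 0.2]
grip_width: 0.0854
grasp_force: 0.0
```

Call:
step_arm([
  [[0, 0, 0], 0],
  [[0, 0, 0], 0],
  [[0, 0, 0], 0],
  [[0, 0, 0], 0],
  [[0, 0, 0], 0],
  [[0, 0, 0], 0],
  [[0, 0, 0], 0],
  [[0, 0, 0], 0],
], claw=1)

```text
clock: 13.45
eef_pos: [0.5882, 0.041, 0.1266]
tool_rot: [0.282, 0.959, 0.0, 0.001]
ft_force: [-3.9, -0.2, 12.2]
grip_width: 0.0332
grasp_force: 61.9
```

```bash
python3 - <<'E'
from h import *
p,M,o=tool(); print(p,o['clock'],o['grip_width'],o['ft_force'],o['ft_torque'],o['grasp_force'])
im,W=cloud('wrist'); im2,W2=cloud('side')
save('w6.png',np.vstack([im[:300],cv2.resize(im2[170:245,200:328],(512,300))]))
T=(W-p)@M*1000; hs=cv2.cvtColor(im,cv2.COLOR_RGB2HSV);H=hs[...,0]
org=~np.isnan(W[...,0])&(H>4)&(H<16)&(hs[...,1]>190)&(W[...,2]<.11)
for s in (-1,1):
    k=org&(T[...,1]*s>0)
    if k.sum():print(s,k.sum(),np.percentile(T[k],[2,50,98],axis=0).round(1))
E
```

```text
[0.58818812 0.04104436 0.12658286] 13.45 0.03321424997055298 [-3.86007961 -0.16446633 12.18977734] [-0.28020004  0.84078415  0.0048542 ] 61.93620800971985
-1 949 [[-10.  -25.3  39.3]
 [ 11.5 -16.   54.8]
 [ 12.1 -13.6  98.9]]
1 934 [[-10.   14.2  39.3]
 [ 11.5  16.6  54.4]
 [ 12.1  25.7  99.2]]
```

View pics/w6.png

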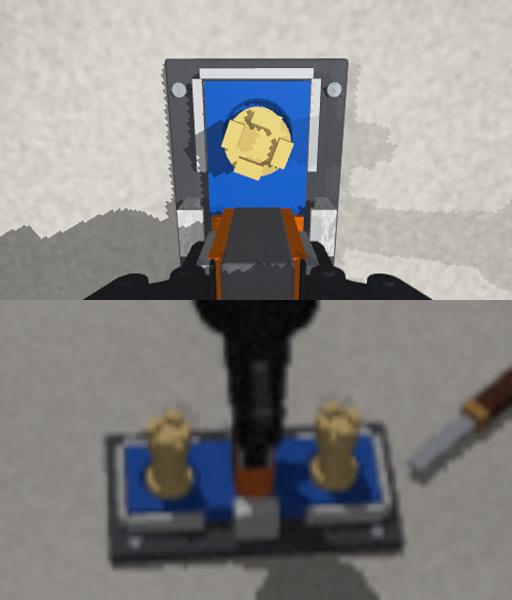

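Call:
step_arm([
  [[0, 0, -2], 0],
  [[0, 0, -5], 0],
  [[0, 0, -9], 0],
  [[0, 0, -14], 0],
  [[0, 0, -20], 0],
  [[0, 0, -20], 0],
])

```text
clock: 14.3
eef_pos: [0.5882, 0.0414, 0.1447]
tool_rot: [0.282, 0.959, 0.0, 0.001]
ft_force: [0.1, -0.1, -2.5]
grip_width: 0.0329
grasp_force: 59.8
```

```bash
cat >> h.py <<'E'
def check():
    p,M,o=tool(); print(p,o['clock'],o['grip_width'],o['ft_force'],o['grasp_force'])
    im,W=cloud('wrist'); hs=cv2.cvtColor(im,cv2.COLOR_RGB2HSV); T=(W-p)@M*1000
    b=~np.isnan(W[...,0])&(hs[...,0]>95)&(hs[...,0]<130)&(hs[...,1]>120)&(T[...,2]>80)&(T[...,2]<125)
    A=np.c_[T[b][:,:2],np.ones(b.sum())]; c=np.linalg.lstsq(A,T[b][:,2],rcond=None)[0]
    print('plate in tool: tilt deg',np.degrees(c[:2]).round(2),'z at centre',c[2].round(1),b.sum())
    im2,_=cloud('side'); return im,im2
E
python3 -c "
from h import *
check()"
```

```text
[0.58816851 0.04135124 0.14465485] 14.3 0.03290649050185315 [ 0.07678222 -0.12845684 -2.453691  ] 59.809123277664185
plate in tool: tilt deg [0.36 0.03] z at centre 103.3 9482
```

Call:
step_arm([
  [[0, 0, -5], 0],
  [[0, 0, -17], 0],
  [[0, 0, -33], 0],
  [[0, 0, -51], 0],
  [[0, 0, -70], 0],
  [[0, 0, -89], 0],
  [[0, 0, -107], 0],
  [[0, 0, -121], 0],
  [[0, 0, -129], 0],
  [[0, 0, -132], 0],
  [[0, 0, -132], 0],
  [[0, 0, -132], 0],
])

```text
clock: 15.9
eef_pos: [0.5874, 0.0413, 0.2751]
tool_rot: [0.282, 0.959, -0.0, -0.001]
ft_force: [-0.5, 0.9, -2.5]
grip_width: 0.0329
grasp_force: 59.9
```

```bash
python3 -c "
from h import *
a,b=check()
save('w7.png',np.vstack([a[:300],cv2.resize(b[120:245,160:368],(512,300))]))"
```

```text
[0.58737294 0.04127655 0.27508427] 15.9 0.032923078129229816 [-0.53518459  0.85180915 -2.48389301] 59.87880885601044
plate in tool: tilt deg [0.36 0.12] z at centre 103.3 9455
```

View pics/w7.png

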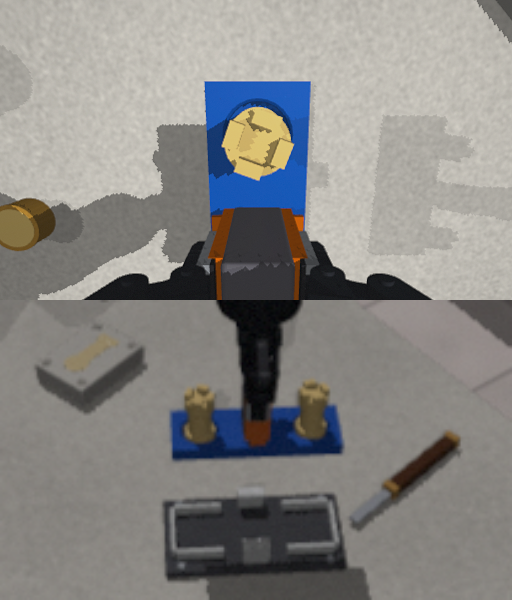

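The picture shows the cassette level about 15 cm above the empty dock, with both rooks standing (crowns at about (200,390) and (313,390) in the lower half). The mould half, tin and scraper have not moved.

```bash
python3 -c "
from workcell import bot
print(bot.job_done())"
```

```text
the job is handed in; nothing more can be done
None
```

The job is handed in: the loose rook stands in the empty pocket, and the cassette is held level by its pinched catches about 15 cm above the dock with both rooks upright, at about 16 s of the 48 s allowed.

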